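# Spot-check the test chamber with the reference thermometer

## Robot

A 7-joint arm with a two-finger parallel gripper is mounted at the origin on a cart in front of the work surface, level with it; the furniture and walls round the work are solid. World frame = base frame: x ahead of the robot, y to its left, z up, the work surface at z = 0. Lengths are in m, angles in rad, forces in N, time in s.
With the tool pointing down it reaches from about 0.4 to 0.85 m from the base axis. Payload 10.4 kg.
Tool frame: the origin (TCP) lies at the very end of the fingers, on their centre line; the grasp point (between the pads) lies 19 mm behind it; z points along the fingers, y is the direction in which the jaws open and shut (so a half turn about z gives the same grasp; the last joint's range is limited). The gripper opens to 85 mm and grips with 20 to 120 N. Pads are 22 mm wide; open, the fingers measure 114 mm over their backs; the gripper's body (76 mm by 85 mm) begins 54 mm behind the grasp point. The pads swing forward as they close: fully open they stand 13 mm farther back than shut.
Start: joints at [1.214, 0.332, -0.065, 1.46, 0.022, 1.35, -0.088], TCP at [0.205, -0.591, 0.231] pointing down, gripper open.
Joint ranges: [-2.6, 2.6], [-0.5, 2.12], [-1.47, 1.34], [0.16, 2.42], [-1.27, 4.41], [0.06, 2.06], [-2.6, 2.6]. Speed limits (rad/s): [2.22, 2.22, 2.79, 2.79, 3.14, 3.14, 3.14].

## Interface

Orientations are given as a unit quaternion [x, y, z, w].
In Python, from plant import ctrl gives the robot as it stands. The module is installed in compiled form; this text tells all that it offers.
- The arm moves only by the tool drive_tool, never from a script. Its argument "targets" is a list of rows, each a list of 3 entries, a list of its own where there are three numbers: the shift along the tool's x, y, z in cm, then the turn, a rotation vector about the tool's x, y, z in degrees, then the closure in counts, from 0 (fully open) to 255 (shut). In form: [[[x, y, z], [rx, ry, rz], gripper], ...]. A call has 1 to 8 rows; each row is the pose to reach, as a shift and turn from the pose measured when the call began, along the tool's axes at that moment; what a row does not reach only later rows make up. A row lasts 1/12 s, in which the tool goes at most 41.7 mm and 7.16 degrees, less where a joint would pass 70% of its speed; a pose out of reach is approached as far as the arm can. A call with a gripper value outside its range is refused whole. The fingers move at their own pace and stop on an object; the grip force is fixed at half the most. Time passes only in rows, so rows that repeat a pose let the fingers close. It gives the time, the measured TCP pose, the force and the opening at its end, in the units of the state.
- ctrl.read_state(): the state, without advancing time (a new reading comes with each control period).
- ctrl.get_image(name): name is "scene" or "side" or "wrist"; returns the picture (400x640x3 uint8, blue, green, red); there is no depth.
- ctrl.camera_params(name): a dict with "fx", "fy", "cx", "cy" (pixels), "xyz" and "attitude" of the camera in the world. Camera axes: x right, y up, looking along -z (the intrinsics and any distortion apply to the point x, -y, -z); pixel columns grow to the right and rows downward; lengths in m; the calibration is good to about 2 mm. A picture is of the moment at which its call begins: read the wrist's pose just before it. camera_params takes no time and is no camera call; for the wrist camera it gives the pose at the moment of the call.
- ctrl.job_done(): hands the job in, once; it reports no verdict.
The state is a dict: "t": time; "joint_positions": joint angles; "joint_velocities": joint speeds; "effort": joint torques, N m; "ee_pos": TCP position; "eef_rot": TCP orientation; "ft_force": force on the tool from outside, world axes, zero at the start; "moment": the same for the moment, N m; "grip_width": finger opening in m.
Only numpy, scipy, OpenCV 4.12 (cv2) and the standard library are available. Lean on these libraries where they do the work, as an engineer would, in place of code of your own. Each camera call takes 0.05 s, during which the arm holds its last target.

## Task

Lift the lid of the small white test chamber, which has a bar handle in front, until it leans back on its stop, and let go of it. Then take the yellow reference thermometer out of its stand and lower its steel stem, upright, through the guide hole (the blue bush) in the deck under the lid, without the thermometer ever touching the chamber, until the black ring on the stem is level with the top of the bush. Finish while still holding the thermometer there: upright, still, with the stem centred in the hole; leave the other things on the bench where they are.

Things in the scene. Friction and masses are not known exactly. Their poses are not given: they have to be found in the camera images.
- chamber: White test chamber, fixed, 160 (x) x 180 (y) x 108 mm high without lid (125 mm with it). Origin: centre of its underside on the table; z up. Its front (grey panel, display, keys) faces its own -x, towards the robot. Walls 8 mm, rim at z = 108 mm; inside the rim an aluminium deck at z = 96 mm with rubber stoppers 9 mm high. Two stop arms stand behind the hinge, 140 mm high.
- lid_hinge (a point): Middle of the lid's hinge line at the chamber's rear top edge: 86 mm behind (+x of the chamber) its origin, 109 mm over the table. The hinge line runs along the chamber's y. Axes as the chamber's.
- lid_handle (a point): Middle of the lid's bar handle (moves with the lid): round steel bar 10 mm thick, along the chamber's y, 87 mm free between its two end arms, 34 mm free gap to the lid's front edge. Lid shut: level in front of the chamber, 206 mm before the hinge line and 9 mm above it. Gripped across from above, the bar turns between the pads, so the tool can point down throughout. Axes turn with the lid.
- lid (a joint): Lid angle, rad: 0 shut, 1.80 leaning back on its stop, just past upright. Weighs 0.32 kg; falls shut if let go before about 1.5, sinks softly back onto the stop if let go beyond about 1.65. As it grows, the bar swings from the front up over the hinge line on a circle of 206 mm radius.
- guide_hole (a point): Centre of the mouth of the guide hole: blue round bush, 48 mm outside, vertical bore 24 mm, 3 mm proud of the deck, 99 mm over the table; 18 mm in front (-x) and 22 mm to the right (-y) of the chamber's centre, under the lid. The bush is 17 mm long; below it is open hollow down to a floor 85 mm under the mouth. z up, axes as the chamber's.
- stand: Thermometer stand, fixed: dark round foot of 84 mm, grey upright tube about 28 mm thick, top 113 mm over the table, bore 15 mm. Origin: centre of the underside.
- probe: Yellow reference thermometer, loose, about 0.13 kg, upright in the stand, its 23 mm flange (z = 101 mm) on the tube. Origin: tip of its stem; z along the stem up to the handle. Stem 8 mm thick. Handle z = 110 to 186 mm, 24 (x) x 36 (y) mm, display on its -x face: grip across the 36 mm (own y) from above. In the stand the tip is 12 mm over the table; it must rise over 101 mm to come out.
- stem_tip (a point): Tip of the thermometer's stem (the same point as the probe's origin).
- stem_ring (a point): Middle of the 3 mm black ring marked round the stem, on its axis, 60 mm above the tip.
- cap_with_board: Bystander: green round cap with a circuit board, 87 x 94 x 32 mm, lying loose on the table. Leave alone.
- sensor: Bystander: green sensor tube with a flared head, 194 x 118 x 102 mm, lying loose on the table. Leave alone.
- small_beaker: Bystander: small clear beaker, 81 x 89 x 102 mm, standing loose on the table. Leave alone.
Things that resemble listed ones, but are neither listed nor needed, are in the scene too. What is meant by the probe is not green, and is the smaller of those in its own colour. What is shaped like the stand but green is not meant.

How it is judged:
By the outcome, as a careful person would: the job done as asked, in the order asked, and still so for the second after the job is handed in, while the arm keeps its last pose, push and grip.
It also fails if it takes over 59 s, if anything falls off the work surface, if the arm or the gripper's body presses on something with over 40 N, if the wrist force passes 120 N, or if a joint passes its speed limit or range.

## Working session

There is one attempt and no reset: what is moved stays moved. The work goes in short steps, Python scripts to look and compute and a tool call to move; the robot and the scene stay as the last step left them, time stands still between calls to the robot, and variables do not carry over. Pictures are saved under pics/ and viewed, and the job is handed in when it is done.

Besides the shell and the picture viewer there is one more tool, called in YAML: its name, and indented under it one key for each argument. drive_tool: Moves the arm, as the interface text tells. Its arguments: {"type":"object","properties":{"targets":{"type":"array"}},"required":["targets"]}

```bash
mkdir -p pics; ls; cat > h.py <<'E'
import numpy as np, cv2
from scipy.spatial.transform import Rotation as R
from plant import ctrl
E
python3 - <<'E'
from h import *
s=ctrl.read_state()
print(s)
for n in ("scene","side","wrist"):
    p=ctrl.camera_params(n); print(n,p)
    cv2.imwrite(f"pics/{n}0.png",ctrl.get_image(n))
E
```

```text
pics
{'t': 0.0, 'joint_positions': array([ 1.21440126,  0.3328527 , -0.0646948 ,  1.4609607 ,  0.02154757,
        1.34990773, -0.08851229]), 'joint_velocities': array([-0.00136481,  0.00150578, -0.00231865, -0.00041653, -0.00037037,
        0.00137389, -0.00041496]), 'effort': array([ 1.42007415e-03, -6.25447583e+01,  5.04451222e-02, -3.91603053e+01,
        1.64155243e-02,  1.01899111e-02, -4.60145714e-06]), 'ee_pos': array([ 0.20464982, -0.5901341 ,  0.23051863]), 'eef_rot': array([ 9.86105260e-01,  1.66120137e-01, -1.28591895e-04, -7.06361508e-04]), 'ft_force': array([ 0.02680384, -0.39205674,  0.93176645]), 'moment': array([-0.04814342,  0.02233127, -0.05486481]), 'grip_width': 0.0857492418304713}
scene {'fx': 519.690834555982, 'fy': 519.690834555982, 'cx': 318.4141853474657, 'cy': 206.38612013531116, 'xyz': array([-0.23098288,  0.50585248,  0.96447648]), 'attitude': array([-0.15424195,  0.39006113,  0.84899796, -0.32134749])}
side {'fx': 519.9622241722867, 'fy': 519.9622241722867, 'cx': 326.2899638947451, 'cy': 201.42641360064022, 'xyz': array([-0.02435761, -1.04501985,  0.88488305]), 'attitude': array([ 0.40967677, -0.11386755, -0.24020017,  0.87264139])}
wrist {'fx': 339.6405524835585, 'fy': 339.6405524835585, 'cx': 317.70411899200303, 'cy': 200.18019105573816, 'xyz': array([ 0.26972262, -0.56819215,  0.37283356]), 'attitude': array([-0.11061141,  0.07920182, -0.57422614,  0.8073144 ])}
```

View pics/scene0.png

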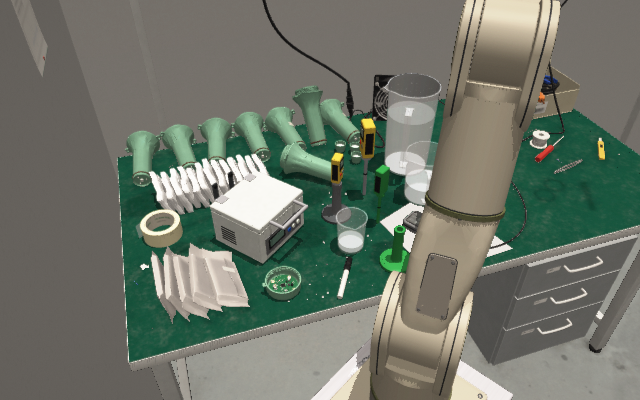

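View pics/side0.png

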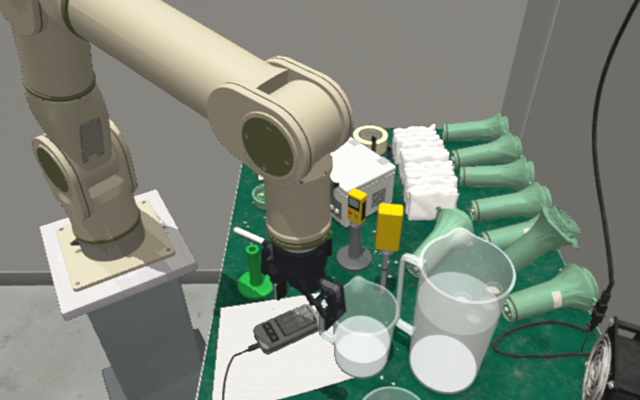

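View pics/wrist0.png

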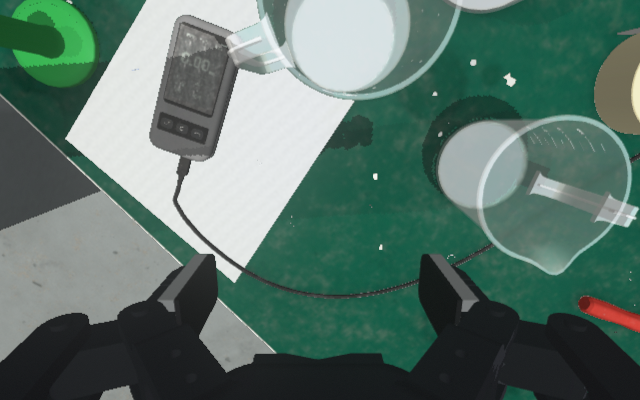

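```bash
python3 - <<'E'
import cv2
a=cv2.imread("pics/scene0.png")
cv2.imwrite("pics/s1.png",cv2.resize(a[160:270,200:320],None,fx=6,fy=5.4,interpolation=cv2.INTER_CUBIC) if 0 else cv2.resize(a[160:265,205:320],None,fx=5.5,fy=5.5,interpolation=cv2.INTER_CUBIC))
cv2.imwrite("pics/s2.png",cv2.resize(a[110:260,310:420],None,fx=4,fy=4,interpolation=cv2.INTER_CUBIC))
b=cv2.imread("pics/side0.png")
cv2.imwrite("pics/d1.png",cv2.resize(b[120:280,320:440],None,fx=3.75,fy=3.75,interpolation=cv2.INTER_CUBIC)if 0 else cv2.resize(b[120:280,320:440],None,fx=3.7,fy=3.7,interpolation=cv2.INTER_CUBIC))
E
```

```text
(no output)
```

View pics/s1.png

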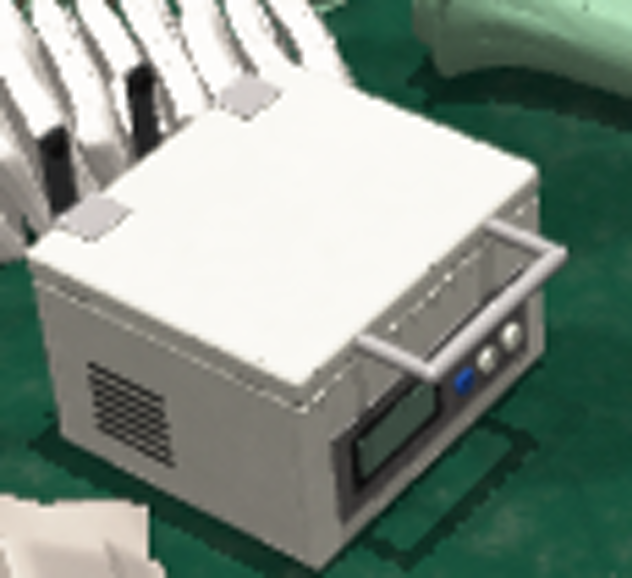

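View pics/s2.png

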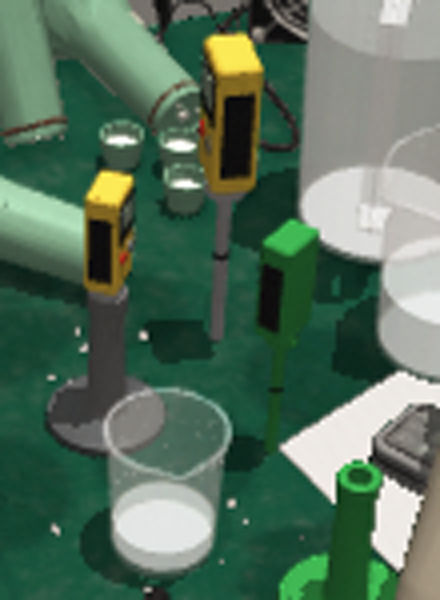

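View pics/d1.png

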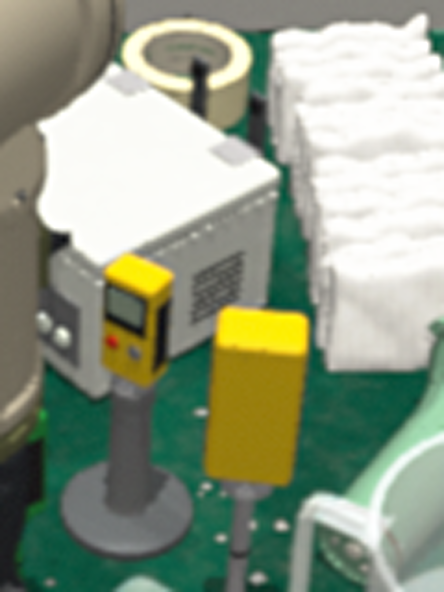

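```bash
cat >> h.py <<'E'
def proj(c,P):
    p=c if isinstance(c,dict) else ctrl.camera_params(c)
    q=R.from_quat(p["attitude"]).inv().apply(np.atleast_2d(P)-p["xyz"])
    return np.c_[p["cx"]+p["fx"]*q[:,0]/-q[:,2], p["cy"]-p["fy"]*q[:,1]/-q[:,2]]
def ray(c,uv):
    p=c if isinstance(c,dict) else ctrl.camera_params(c)
    d=R.from_quat(p["attitude"]).apply([(uv[0]-p["cx"])/p["fx"],-(uv[1]-p["cy"])/p["fy"],-1])
    return p["xyz"],d
def atz(c,uv,z):
    o,d=ray(c,uv); return o+d*(z-o[2])/d[2]
def s1(u,v): return (205-.41+u/5.5,160-.41+v/5.5)
def s2(u,v): return (310-.375+u/4,110-.375+v/4)
def d1(u,v): return (320-.365+u/3.7,120-.365+v/3.7)
E
python3 - <<'E'
from h import *
from scipy.optimize import least_squares
obs=[("scene",s1(318,570),(-80,90,0)),("scene",s1(62,437),(80,90,0)),("scene",s1(543,362),(-80,-90,0)),
("scene",s1(435,372),(-120,47,118)),("scene",s1(562,252),(-120,-47,118)),
("side",d1(272,310),(80,-90,0)),("side",d1(100,398),(-80,-90,0))]
C={n:ctrl.camera_params(n) for n in("scene","side")}
def f(x,full=0):
    r=[]
    for c,uv,P in obs:
        P=np.array(P)/1e3; W=R.from_euler('z',x[2]).apply(P)+[x[0],x[1],0]
        r.append(proj(C[c],W)[0]-uv)
    return np.array(r) if full else np.ravel(r)
z=least_squares(f,[.6,.3,0],loss='soft_l1').x
print(z,np.degrees(z[2]));print(f(z,1).round(1))
print("stand top z.113",atz("scene",s2(107,292),.113),atz("side",d1(130,385),.113))
print("foot",atz("scene",s2(107,412),.005),atz("side",d1(127,507),.005))
print("htop scene",[atz("scene",s2(*p),.198).round(4) for p in((88,200),(103,172),(133,178),(122,206))])
print("htop side",[atz("side",d1(*p),.198).round(4) for p in((107,268),(125,255),(172,280),(158,292))])
E
```

```text
[ 0.57928257 -0.14959354  0.12954506] 7.422385292179593
[[ 0.1  0.9]
 [ 0.   0.7]
 [ 0.5 -1.1]
 [-0.9 -1. ]
 [-1.4 -0.2]
 [-0.4  0.5]
 [-0.2  2. ]]
stand top z.113 [ 0.4714313  -0.33851742  0.113     ] [ 0.46851957 -0.34503474  0.113     ]
foot [ 0.47180147 -0.34082353  0.005     ] [ 0.47250309 -0.34274624  0.005     ]
htop scene [array([ 0.4721, -0.3191,  0.198 ]), array([ 0.4851, -0.3492,  0.198 ]), array([ 0.4661, -0.3566,  0.198 ]), array([ 0.4515, -0.3282,  0.198 ])]
htop side [array([ 0.4576, -0.332 ,  0.198 ]), array([ 0.473 , -0.3272,  0.198 ]), array([ 0.4834, -0.36  ,  0.198 ]), array([ 0.4706, -0.3649,  0.198 ])]
```

```bash
cat >> h.py <<'E'
def quat(th):  # vertical tool, tool x at world angle th deg
    t=np.radians(th); return R.from_matrix(np.array([[np.cos(t),np.sin(t),0],[np.sin(t),-np.cos(t),0],[0,0,-1]]))
def rel(targets):
    s=ctrl.read_state(); T=R.from_quat(s["eef_rot"]); x=T.as_matrix()[:,0]
    print("t",round(s["t"],2),"pos",s["ee_pos"].round(4),"th",np.degrees(np.arctan2(x[1],x[0])).round(2),"F",s["ft_force"].round(1),"w",round(s["grip_width"],4))
    for p,th in targets:
        d=T.inv().apply(np.array(p)-s["ee_pos"])*100
        r=np.degrees((T.inv()*quat(th)).as_rotvec())
        print(d.round(2),r.round(1))
E
python3 - <<'E'
from h import *
rel([((.205,-.59,.40),19.1),((.42,-.25,.40),70),((.42,-.20,.36),97.4),((.46,-.165,.25),97.4)])
E
```

```text
t 0.15 pos [ 0.2047 -0.5903  0.2307] th 19.13 F [0.1 0.2 0.4] w 0.0855
[  0.04  -0.03 -16.93] [-0.1  0.   0. ]
[ 31.49 -25.11 -16.9 ] [ -0.1  -0.  -50.9]
[ 33.13 -29.83 -12.9 ] [ -0.   -0.  -78.3]
[ 38.06 -31.81  -1.9 ] [ -0.   -0.  -78.3]
```

drive_tool:
  targets:
    - [[0,0,-4],[0,0,0],0]
    - [[0,0,-8],[0,0,0],0]
    - [[1,-1,-12],[0,0,-4],0]
    - [[3,-3,-15],[0,0,-10],0]
    - [[6,-5.5,-16.5],[0,0,-16],0]
    - [[9,-8,-17],[0,0,-22],0]
    - [[12,-10.5,-17],[0,0,-28],0]
    - [[15,-13,-17],[0,0,-34],0]

```text
t: 0.82
ee_pos: [0.3046, -0.4168, 0.4012]
eef_rot: [0.893, 0.449, 0.0, -0.0]
ft_force: [1.0, -0.9, 0.5]
grip_width: 0.0854
```

```bash
python3 - <<'E'
from h import *
rel([((.42,-.23,.38),97.4),((.45,-.166,.33),97.4)])
E
```

```text
t 0.82 pos [ 0.3046 -0.4168  0.4012] th 53.41 F [ 1.  -0.9  0.5] w 0.0854
[21.88 -1.87  2.12] [ -0.  -0. -44.]
[28.8  -3.27  7.12] [ -0.  -0. -44.]
```

drive_tool:
  targets:
    - [[4,0,0],[0,0,-6],0]
    - [[8,-0.5,0.5],[0,0,-12],0]
    - [[12,-1,1],[0,0,-18],0]
    - [[16,-1.5,1.5],[0,0,-24],60]
    - [[20,-2,3],[0,0,-30],150]
    - [[24,-2.5,4.5],[0,0,-36],150]
    - [[27,-3,6],[0,0,-41],150]
    - [[28.8,-3.3,7.1],[0,0,-44],150]

```text
t: 1.48
ee_pos: [0.4508, -0.1615, 0.329]
eef_rot: [0.656, 0.754, 0.0, -0.001]
ft_force: [1.2, -0.1, -0.4]
grip_width: 0.0349
```

```bash
python3 - <<'E'
from h import *
rel([((.46,-.165,.25),97.4)])
p=ctrl.camera_params("wrist"); print(p)
cv2.imwrite("pics/w1.png",ctrl.get_image("wrist"))
E
```

```text
t 1.48 pos [ 0.4508 -0.1615  0.329 ] th 97.96 F [ 1.2 -0.1 -0.4] w 0.0349
[-0.48  0.87  7.9 ] [-0.  -0.1  0.6]
{'fx': 339.6405524835585, 'fy': 339.6405524835585, 'cx': 317.70411899200303, 'cy': 200.18019105573816, 'xyz': array([ 0.44168166, -0.09414199,  0.47132829]), 'attitude': array([-0.13569454, -0.00974699,  0.06884396,  0.9883079 ])}
```

View pics/w1.png

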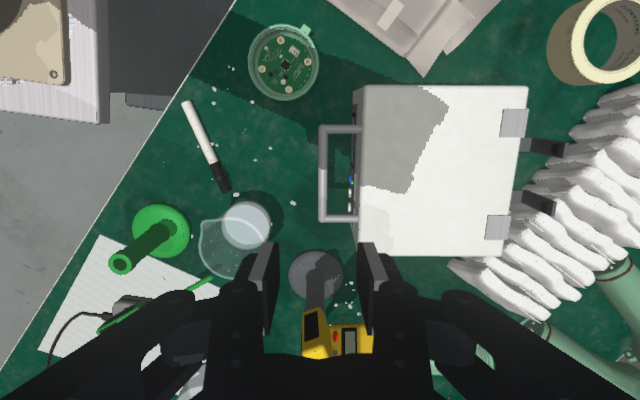

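```bash
python3 - <<'E'
from h import *
p={'fx': 339.6405524835585, 'fy': 339.6405524835585, 'cx': 317.70411899200303, 'cy': 200.18019105573816, 'xyz': np.array([ 0.44168166, -0.09414199,  0.47132829]), 'attitude': np.array([-0.13569454, -0.00974699,  0.06884396,  0.9883079 ])}
for uv in((324,129),(324,218)): print(atz(p,uv,.118).round(4))
for uv in((361,86),(528,87),(519,255),(358,255)): print(atz(p,uv,.125).round(4))
c=R.from_euler('z',.1295)
print("expect bar",(c.apply([(-.12,.047,.118),(-.12,-.047,.118)])+[.5793,-.1496,0]).round(4))
a=cv2.imread("pics/w1.png")
cv2.imwrite("pics/w1c.png",cv2.resize(a[70:270,300:540],None,fx=3,fy=3,interpolation=cv2.INTER_CUBIC))
E
```

```text
[ 0.4515 -0.1165  0.118 ]
[ 0.4653 -0.2112  0.118 ]
[ 0.4809 -0.0707  0.125 ]
[ 0.6413 -0.0491  0.125 ]
[ 0.6853 -0.2217  0.125 ]
[ 0.5083 -0.2465  0.125 ]
expect bar [[ 0.4542 -0.1185  0.118 ]
 [ 0.4664 -0.2117  0.118 ]]
```

View pics/w1c.png

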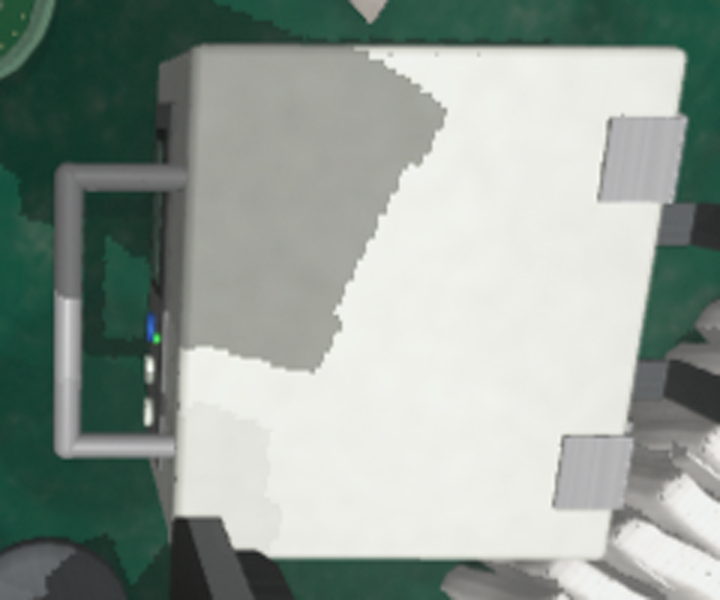

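```bash
python3 - <<'E'
from h import *
rel([((.4597,-.1645,.20),97.8),((.4597,-.1645,.100),97.8)])
E
```

```text
t 1.53 pos [ 0.4511 -0.1596  0.3273] th 98.22 F [ 0.4  3.4 -1.3] w 0.0351
[-0.65  0.8  12.73] [-0.1 -0.2  0.4]
[-0.68  0.82 22.73] [-0.1 -0.2  0.4]
```

drive_tool:
  targets:
    - [[-0.6,0.8,3],[0,-0.2,0.4],150]
    - [[-0.6,0.8,6],[0,-0.2,0.4],150]
    - [[-0.6,0.8,9],[0,-0.2,0.4],150]
    - [[-0.6,0.8,12],[0,-0.2,0.4],150]
    - [[-0.6,0.8,14],[0,-0.2,0.4],150]
    - [[-0.6,0.8,15],[0,-0.2,0.4],150]
    - [[-0.6,0.8,15],[0,-0.2,0.4],150]

```text
t: 2.12
ee_pos: [0.4582, -0.1644, 0.1753]
eef_rot: [0.658, 0.753, -0.002, -0.002]
ft_force: [-0.2, -0.1, 0.1]
grip_width: 0.035
```

```bash
python3 - <<'E'
from h import *
rel([((.4597,-.1645,.100),97.8)])
print(ctrl.camera_params("wrist"))
cv2.imwrite("pics/w2.png",ctrl.get_image("wrist"))
E
```

```text
t 2.12 pos [ 0.4582 -0.1644  0.1753] th 97.75 F [-0.2 -0.1  0.1] w 0.035
[-0.04  0.18  7.53] [-0.3 -0.1 -0.1]
{'fx': 339.6405524835585, 'fy': 339.6405524835585, 'cx': 317.70411899200303, 'cy': 200.18019105573816, 'xyz': array([ 0.45002631, -0.09681816,  0.31766812]), 'attitude': array([-0.13582562, -0.00717263,  0.0674007 ,  0.9884114 ])}
```

View pics/w2.png

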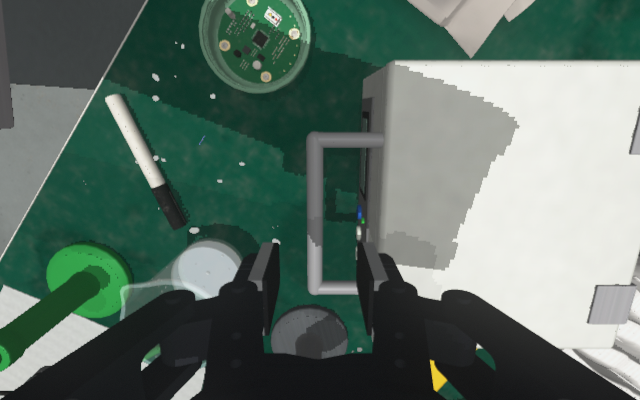

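```bash
python3 - <<'E'
from h import *
p={'fx': 339.6405524835585, 'fy': 339.6405524835585, 'cx': 317.70411899200303, 'cy': 200.18019105573816, 'xyz': np.array([ 0.45002631, -0.09681816,  0.31766812]), 'attitude': np.array([-0.13582562, -0.00717263,  0.0674007 ,  0.9884114 ])}
for uv in((315,139),(316,287)): print(atz(p,uv,.118).round(4))
E
```

```text
[ 0.4502 -0.1159  0.118 ]
[ 0.4637 -0.2112  0.118 ]
```

drive_tool:
  targets:
    - [[0,0.1,2.5],[-0.3,0,0],150]
    - [[0,0.1,5],[-0.3,0,0],150]
    - [[0,0.1,7],[-0.3,0,0],150]
    - [[0,0.1,7.7],[-0.3,0,0],150]
    - [[0,0.1,7.7],[-0.3,0,0],150]
    - [[0,0.1,7.7],[-0.3,0,0],200]
    - [[0,0.1,7.7],[-0.3,0,0],255]
    - [[0,0.1,7.7],[-0.3,0,0],255]

```text
t: 2.83
ee_pos: [0.4563, -0.1656, 0.1012]
eef_rot: [0.658, 0.753, -0.002, -0.002]
ft_force: [-23.9, -0.7, 17.9]
grip_width: 0.008
```

drive_tool:
  targets:
    - [[0,0,0],[0,0,0],255]
    - [[0,0,0],[0,0,0],255]
    - [[0,0,0],[0,0,0],255]

```text
t: 3.08
ee_pos: [0.4561, -0.1656, 0.1019]
eef_rot: [0.658, 0.753, -0.003, -0.002]
ft_force: [-4.8, 1.3, -1.3]
grip_width: 0.0077
```

```bash
cat > arc.py <<'E'
from h import *
import sys
# chamber
yaw=np.radians(7.7); u=np.array([np.cos(yaw),np.sin(yaw),0])
s=ctrl.read_state(); T=R.from_quat(s["eef_rot"])
g=s["ee_pos"]-T.apply([0,0,.019])
rel([])
# hinge from initial bar (tip (.4585,-.1642,.118)) 
H=np.array([.458,-.164,.118])+.206*u-[0,0,.009]
dx=(g-H)@u; dz=g[2]-H[2]
print("grip",g.round(4),"lat",((g-H)@np.array([-u[1],u[0],0])).round(4),"r",np.hypot(dx,dz).round(4),"lid",(np.arctan2(dz,-dx)-np.arctan2(9,206)).round(3))
if len(sys.argv)>1:
    for a in map(float,sys.argv[1:]):
        f=a+np.arctan2(9,206); r=np.hypot(.206,.009)
        P=H+u*(-r*np.cos(f))+np.array([0,0,r*np.sin(f)])
        P=P+[0,0,-.019]
        d=T.inv().apply(P-s["ee_pos"])*100
        print(a,d.round(1),np.degrees((T.inv()*quat(97.8)).as_rotvec()).round(1))
E
python3 arc.py .06 .12 .18 .24 .3 .36 .42 .48
```

```text
t 3.08 pos [ 0.4561 -0.1656  0.1019] th 97.66 F [-4.8  1.3 -1.3] w 0.0077
grip [ 0.4562 -0.1656  0.1209] lat -0.0013 r 0.2084 lid 0.014
0.06 [ 0.1  0.3 -0.9] [-0.4  0.  -0.1]
0.12 [ 0.1  0.5 -2.2] [-0.4  0.  -0.1]
0.18 [ 0.1  0.7 -3.4] [-0.4  0.  -0.1]
0.24 [ 0.1  1.  -4.6] [-0.4  0.  -0.1]
0.3 [ 0.1  1.4 -5.8] [-0.4  0.  -0.1]
0.36 [ 0.1  1.8 -6.9] [-0.4  0.  -0.1]
0.42 [ 0.1  2.3 -8. ] [-0.4  0.  -0.1]
0.48 [ 0.1  2.9 -9.1] [-0.4  0.  -0.1]
```

drive_tool:
  targets:
    - [[0,0,-1.0],[0,0,0],255]
    - [[0,0.2,-2.2],[0,0,0],255]
    - [[0,0.4,-3.5],[0,0,0],255]
    - [[0,0.8,-4.7],[0,0,0],255]
    - [[0,1.2,-5.9],[0,0,0],255]
    - [[0,1.6,-7.1],[0,0,0],255]
    - [[0,2.1,-8.2],[0,0,0],255]
    - [[0,2.7,-9.3],[0,0,0],255]

```text
t: 3.75
ee_pos: [0.4823, -0.1621, 0.196]
eef_rot: [0.658, 0.753, -0.004, -0.003]
ft_force: [-7.6, 0.5, -0.5]
grip_width: 0.0078
```

```bash
sed -i 's/\[.458,-.164,.118\]/[.4565,-.165,.118]/' arc.py; python3 arc.py .5 .58 .66 .74 .82 .9 .98 1.06
```

```text
t 3.75 pos [ 0.4823 -0.1621  0.196 ] th 97.64 F [-7.6  0.5 -0.5] w 0.0078
grip [ 0.4825 -0.162   0.215 ] lat -0.0005 r 0.2088 lid 0.489
0.5 [ 0.1  0.4 -0.1] [-0.5  0.  -0.2]
0.58 [ 0.1  1.2 -1.4] [-0.5  0.  -0.2]
0.66 [ 0.1  2.3 -2.8] [-0.5  0.  -0.2]
0.74 [ 0.1  3.4 -4. ] [-0.5  0.  -0.2]
0.82 [ 0.1  4.6 -5.1] [-0.5  0.  -0.2]
0.9 [ 0.1  5.8 -6.1] [-0.5  0.  -0.2]
0.98 [ 0.1  7.2 -7.1] [-0.5  0.  -0.2]
1.06 [ 0.1  8.6 -7.9] [-0.5  0.  -0.2]
```

drive_tool:
  targets:
    - [[0,0.5,-0.6],[-0.3,0,0],255]
    - [[0,1.2,-1.6],[-0.5,0,0],255]
    - [[0,2.1,-2.8],[-0.5,0,0],255]
    - [[0,3.2,-4.1],[-0.5,0,0],255]
    - [[0,4.4,-5.2],[-0.5,0,0],255]
    - [[0,5.6,-6.2],[-0.5,0,0],255]
    - [[0,7.0,-7.2],[-0.5,0,0],255]
    - [[0,8.4,-8.0],[-0.5,0,0],255]

```text
t: 4.42
ee_pos: [0.5666, -0.1509, 0.2791]
eef_rot: [0.659, 0.752, -0.0, 0.001]
ft_force: [-8.4, 1.6, 12.6]
grip_width: 0.0078
```

```bash
python3 arc.py 1.06 1.14 1.22 1.3 1.38 1.46 1.54 1.6
```

```text
t 4.42 pos [ 0.5666 -0.1509  0.2791] th 97.6 F [-8.4  1.6 12.6] w 0.0078
grip [ 0.5666 -0.1508  0.2981] lat -0.0007 r 0.2117 lid 1.062
1.06 [0.1 0.2 0.5] [ 0.1  0.1 -0.2]
1.14 [ 0.1  1.7 -0.2] [ 0.1  0.1 -0.2]
1.22 [ 0.1  3.3 -0.7] [ 0.1  0.1 -0.2]
1.3 [ 0.1  4.9 -1.2] [ 0.1  0.1 -0.2]
1.38 [ 0.1  6.5 -1.5] [ 0.1  0.1 -0.2]
1.46 [ 0.1  8.1 -1.6] [ 0.1  0.1 -0.2]
1.54 [ 0.1  9.8 -1.7] [ 0.1  0.1 -0.2]
1.6 [ 0.1 11.  -1.6] [ 0.1  0.1 -0.2]
```

drive_tool:
  targets:
    - [[0,0.9,0],[0,0,0],255]
    - [[0,2.2,-0.3],[0,0,0],255]
    - [[0,3.6,-0.7],[0,0,0],255]
    - [[0,5.0,-1.0],[0,0,0],255]
    - [[0,6.5,-1.3],[0,0,0],255]
    - [[0,8.0,-1.5],[0,0,0],255]
    - [[0,9.5,-1.5],[0,0,0],255]
    - [[0,11,-1.4],[0,0,0],255]

```text
t: 5.08
ee_pos: [0.6779, -0.1358, 0.2989]
eef_rot: [0.659, 0.752, 0.002, 0.005]
ft_force: [-2.0, -0.3, 4.5]
grip_width: 0.007
```

```bash
python3 arc.py 1.6 1.66 1.7 1.73 1.76
```

```text
t 5.08 pos [ 0.6779 -0.1358  0.2989] th 97.6 F [-2.  -0.3  4.5] w 0.007
grip [ 0.6777 -0.1358  0.3179] lat -0.0007 r 0.2096 lid 1.609
1.6 [ 0.1 -0.2  0.3] [ 0.5  0.2 -0.2]
1.66 [0.1 1.  0.5] [ 0.5  0.2 -0.2]
1.7 [0.1 1.8 0.6] [ 0.5  0.2 -0.2]
1.73 [0.1 2.4 0.7] [ 0.5  0.2 -0.2]
1.76 [0.1 3.  0.9] [ 0.5  0.2 -0.2]
```

drive_tool:
  targets:
    - [[0,0.6,0.2],[0.3,0,0],255]
    - [[0,1.3,0.4],[0.3,0,0],255]
    - [[0,2.0,0.5],[0.3,0,0],255]
    - [[0,2.6,0.7],[0.3,0,0],255]
    - [[0,2.6,0.7],[0.3,0,0],255]

```text
t: 5.5
ee_pos: [0.7055, -0.132, 0.2936]
eef_rot: [0.659, 0.752, 0.002, 0.004]
ft_force: [2.6, 1.1, 4.6]
grip_width: 0.0075
```

```bash
python3 arc.py 1.76 1.78;python3 - <<'E'
from h import *
cv2.imwrite("pics/sc3.png",ctrl.get_image("scene"))
cv2.imwrite("pics/sd3.png",ctrl.get_image("side"))
E
```

```text
t 5.5 pos [ 0.7055 -0.132   0.2936] th 97.61 F [2.6 1.1 4.6] w 0.0075
grip [ 0.7053 -0.132   0.3126] lat -0.0006 r 0.2085 lid 1.745
1.76 [0.1 0.2 0.3] [ 0.5  0.2 -0.2]
1.78 [0.1 0.6 0.4] [ 0.5  0.2 -0.2]
```

View pics/sc3.png

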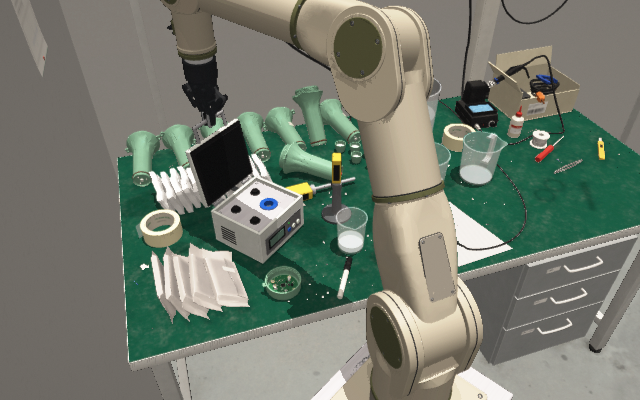

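View pics/sd3.png

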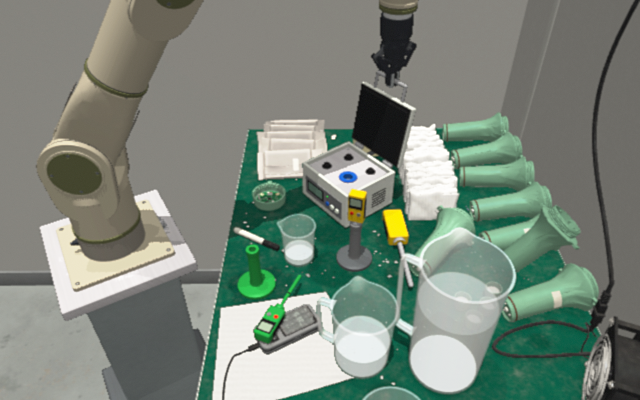

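drive_tool:
  targets:
    - [[0,0.4,0.2],[0.5,0,0],255]
    - [[0,0.5,0.2],[0.5,0,0],200]
    - [[0,0.5,0.2],[0.5,0,0],150]
    - [[0,0.5,0.2],[0.5,0,0],130]
    - [[0,0.5,0.2],[0.5,0,0],130]
    - [[0,0.5,0.2],[0.5,0,0],130]

```text
t: 6.1
ee_pos: [0.7099, -0.1316, 0.2917]
eef_rot: [0.659, 0.752, -0.002, 0.001]
ft_force: [0.4, -0.0, -0.5]
grip_width: 0.0422
```

drive_tool:
  targets:
    - [[0,0.2,-1],[0,0,0],130]
    - [[0,0.2,-3],[0,0,0],130]
    - [[0,0.2,-5],[0,0,0],130]
    - [[0,0.2,-8],[0,0,0],130]
    - [[0,0,-10],[0,0,0],130]

```text
t: 6.52
ee_pos: [0.7098, -0.1313, 0.3941]
eef_rot: [0.659, 0.752, -0.001, 0.002]
ft_force: [-0.0, 0.3, 1.1]
grip_width: 0.042
```

```bash
python3 - <<'E'
from h import *
rel([((.50,-.25,.43),70),((.46,-.30,.40),30)])
cv2.imwrite("pics/sc4.png",ctrl.get_image("scene"))
print(ctrl.camera_params("wrist"))
cv2.imwrite("pics/w4.png",ctrl.get_image("wrist"))
E
```

```text
t 6.52 pos [ 0.7098 -0.1313  0.3941] th 97.58 F [-0.   0.3  1.1] w 0.042
[ -9.02 -22.36  -3.56] [ 0.1  0.2 27.6]
[-13.43 -26.99  -0.55] [ 0.2  0.2 67.6]
{'fx': 339.6405524835585, 'fy': 339.6405524835585, 'cx': 317.70411899200303, 'cy': 200.18019105573816, 'xyz': array([ 0.70039284, -0.06297203,  0.54010534]), 'attitude': array([-0.1386719 , -0.0123672 ,  0.06499741,  0.98812575])}
```

View pics/sc4.png

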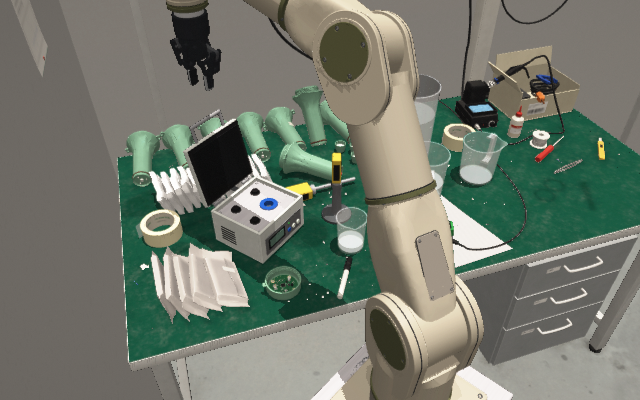

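View pics/w4.png

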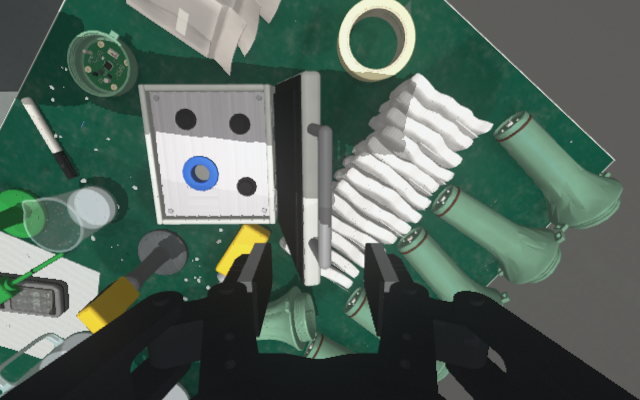

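```bash
python3 - <<'E'
from h import *
a=cv2.imread("pics/sc4.png");b=cv2.imread("pics/sd3.png");w=cv2.imread("pics/w4.png")
cv2.imwrite("pics/b1.png",np.hstack([cv2.resize(x,(400,400),interpolation=cv2.INTER_CUBIC) for x in (a[180:230,245:295],b[155:205,320:370])]))
cv2.imwrite("pics/b2.png",cv2.resize(w[130:230,130:290],None,fx=5,fy=5,interpolation=cv2.INTER_CUBIC))
def blue(im):
    h=cv2.cvtColor(im,cv2.COLOR_BGR2HSV); m=cv2.inRange(h,(100,150,90),(125,255,255))
    n,l,st,c=cv2.connectedComponentsWithStats(m); i=1+np.argmax(st[1:,4]); 
    pts=np.argwhere(l==i)[:,::-1].astype(np.float32); hull=cv2.convexHull(pts); return st[i],cv2.fitEllipse(hull)
pw={'fx': 339.6405524835585, 'fy': 339.6405524835585, 'cx': 317.70411899200303, 'cy': 200.18019105573816, 'xyz': np.array([ 0.70039284, -0.06297203,  0.54010534]), 'attitude': np.array([-0.1386719 , -0.0123672 ,  0.06499741,  0.98812575])}
for im,c in((a,"scene"),(b,"side"),(w,pw)):
    st,e=blue(im); print(st,e,atz(c,e[0],.099).round(4))
E
```

```text
[260 198  18  12 149] ((268.1872253417969, 203.481689453125), (11.0867280960083, 17.317874908447266), 84.66647338867188) [ 0.5595 -0.1695  0.099 ]
[339 172  18  10 131] ((347.6300964355469, 176.64395141601562), (9.830748558044434, 16.733840942382812), 93.54074096679688) [ 0.5586 -0.1758  0.099 ]
[183 156  35  34 643] ((200.16934204101562, 172.80491638183594), (32.228782653808594, 35.530330657958984), 127.53753662109375) [ 0.5614 -0.1709  0.099 ]
```

View pics/b1.png

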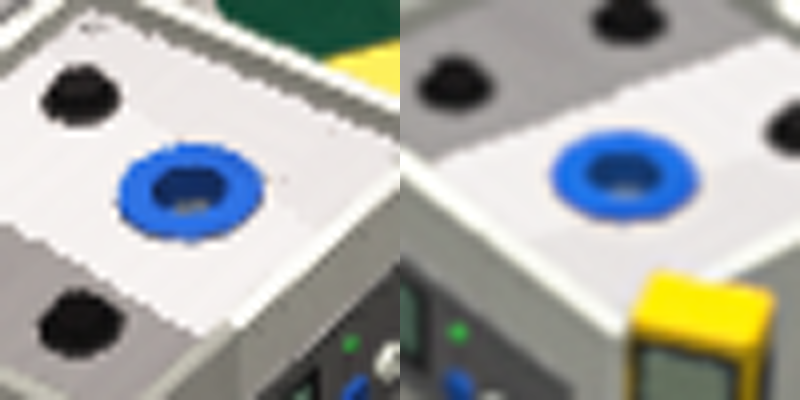

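View pics/b2.png

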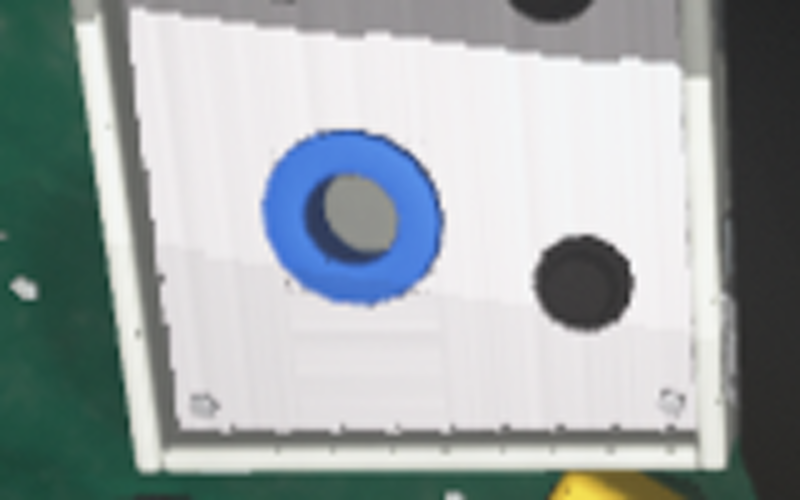

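drive_tool:
  targets:
    - [[-2,-2.5,-1],[0,0,5],130]
    - [[-4,-5.5,-2],[0,0,11],100]
    - [[-7,-8.5,-2],[0,0,17],50]
    - [[-9.5,-11.5,-2],[0,0,23],0]
    - [[-12,-14,-2],[0,0,29],0]
    - [[-14,-16.5,-2],[0,0,35],0]
    - [[-16,-19,-2],[0,0,41],0]
    - [[-17,-21.5,-2],[0,0,47],0]

```text
t: 7.28
ee_pos: [0.5174, -0.3308, 0.4147]
eef_rot: [0.906, 0.423, 0.001, 0.003]
ft_force: [1.7, 0.2, -0.1]
grip_width: 0.0854
```

```bash
python3 - <<'E'
from h import *
rel([((.471,-.342,.36),20),((.471,-.342,.33),20)])
E
```

```text
t 7.28 pos [ 0.5174 -0.3308  0.4147] th 50.08 F [ 1.7  0.2 -0.1] w 0.0854
[-3.83 -2.87  5.46] [ 0.4 -0.1 30.1]
[-3.83 -2.89  8.46] [ 0.4 -0.1 30.1]
```

drive_tool:
  targets:
    - [[-1,-0.7,1.5],[0,0,6],0]
    - [[-2,-1.5,3],[0,0,12],0]
    - [[-3,-2.2,4.5],[0.4,0,18],0]
    - [[-3.6,-2.7,5.5],[0.4,0,24],0]
    - [[-3.8,-2.9,6.5],[0.4,0,30],0]
    - [[-3.8,-2.9,7],[0.4,0,30],0]
    - [[-3.8,-2.9,7],[0.4,0,30],0]
    - [[-3.8,-2.9,7],[0.4,0,30],0]

```text
t: 7.95
ee_pos: [0.4713, -0.3414, 0.3445]
eef_rot: [0.984, 0.176, 0.0, -0.001]
ft_force: [0.3, 0.9, 0.4]
grip_width: 0.0855
```

```bash
cat >> h.py <<'E'
import json
def shot(cam,name):
    s=ctrl.read_state(); p=ctrl.camera_params(cam); im=ctrl.get_image(cam)
    cv2.imwrite(f"pics/{name}.png",im)
    json.dump({k:np.asarray(v).tolist() for k,v in p.items()},open(f"pics/{name}.json","w")); return p,im
def cam(name):
    d=json.load(open(f"pics/{name}.json")); return {k:(np.array(v) if isinstance(v,list) else v) for k,v in d.items()}
E
python3 - <<'E'
from h import *
rel([((.471,-.342,.33),20)])
shot("wrist","w5")
E
```

```text
t 7.95 pos [ 0.4713 -0.3414  0.3445] th 20.3 F [0.3 0.9 0.4] w 0.0855
[-0.05  0.05  1.45] [-0.1 -0.   0.3]
```

View pics/w5.png

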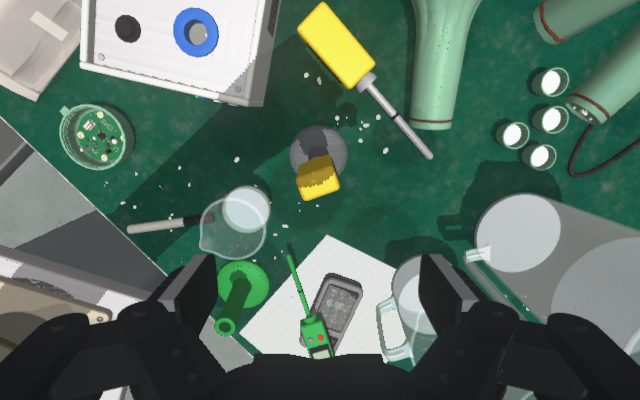

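```bash
python3 - <<'E'
import cv2
a=cv2.imread("pics/w5.png")
cv2.imwrite("pics/w5c.png",cv2.resize(a[115:215,270:370],None,fx=6,fy=6,interpolation=cv2.INTER_CUBIC))
E
```

```text
(no output)
```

View pics/w5c.png

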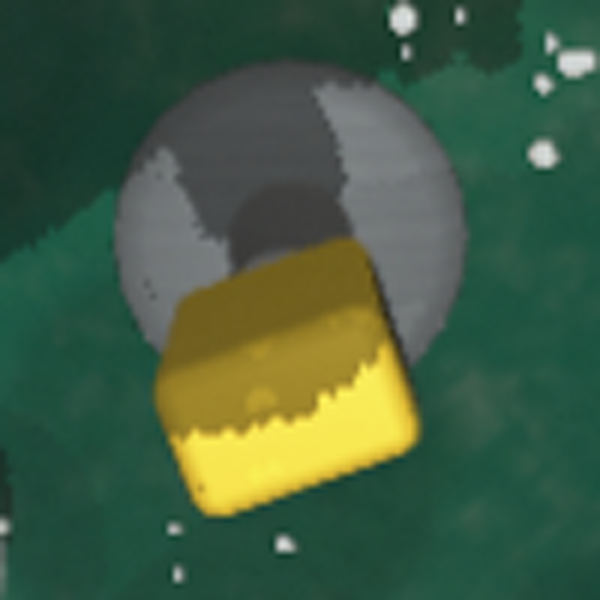

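```bash
python3 - <<'E'
from h import *
c=cam("w5")
Q=np.array([atz(c,(270-.42+u/6,115-.42+v/6),.198)[:2] for u,v in((157,387),(378,303),(418,445),(207,517))])
print(Q.round(4),Q.mean(0).round(4))
for i in range(4):
    d=Q[(i+1)%4]-Q[i]; print(np.linalg.norm(d).round(4),np.degrees(np.arctan2(d[1],d[0])).round(1))
print("foot centre",atz(c,(270-.4+292/6,115-.4+233/6),.006))
w=cv2.imread("pics/w5.png")
h=cv2.cvtColor(w,cv2.COLOR_BGR2HSV); m=cv2.inRange(h,(100,150,90),(125,255,255))
n,l,st,cc=cv2.connectedComponentsWithStats(m); i=1+np.argmax(st[1:,4]); e=cv2.fitEllipse(cv2.convexHull(np.argwhere(l==i)[:,::-1].astype(np.float32)))
print(e,atz(c,e[0],.099))
E
```

```text
[[ 0.4713 -0.3214]
 [ 0.4938 -0.347 ]
 [ 0.4764 -0.3599]
 [ 0.4554 -0.3348]] [ 0.4742 -0.3408]
0.0341 -48.6
0.0217 -143.5
0.0327 129.8
0.0207 40.1
foot centre [ 0.47449432 -0.34122452  0.006     ]
((195.32000732421875, 31.660951614379883), (42.682743072509766, 49.16021728515625), 156.4857177734375) [ 0.56073537 -0.17260042  0.099     ]
```

```bash
python3 - <<'E'
from h import *
_,a=shot("scene","sc6");_,b=shot("side","sd6")
o=[]
for im,x,y in((cv2.imread("pics/scene0.png"),315,140),(a,315,140),(cv2.imread("pics/side0.png"),330,180),(b,330,180)):
    o.append(cv2.resize(im[y:y+70,x:x+50],None,fx=4,fy=5.5,interpolation=cv2.INTER_CUBIC) if 0 else cv2.resize(im[y:y+70,x:x+50],None,fx=4,fy=4,interpolation=cv2.INTER_CUBIC))
cv2.imwrite("pics/cmp.png",np.hstack(o))
E
```

```text
(no output)
```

View pics/cmp.png

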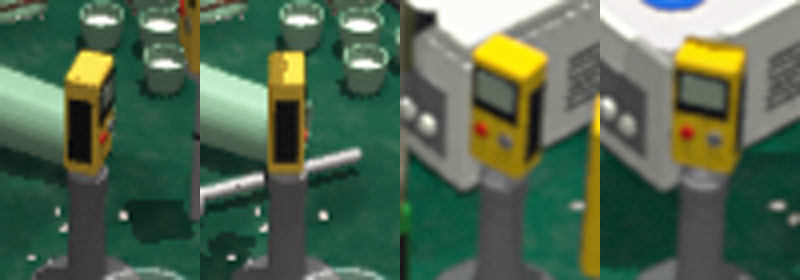

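```bash
python3 - <<'E'
from h import *
rel([((.474,-.341,.22),39.5),((.474,-.341,.147),39.5)])
E
```

```text
t 8.1 pos [ 0.4716 -0.3415  0.3451] th 20.21 F [ 0.3 -0.3  0.2] w 0.0857
[ 0.23  0.04 12.51] [ -0.   -0.1 -19.3]
[ 0.22  0.04 19.81] [ -0.   -0.1 -19.3]
```

drive_tool:
  targets:
    - [[0.2,0,3],[0,0,-6],0]
    - [[0.2,0,6],[0,0,-12],0]
    - [[0.2,0,8.5],[0,0,-17],0]
    - [[0.2,0,10.5],[0,0,-19],0]
    - [[0.2,0,11.5],[0,0,-19.3],0]
    - [[0.2,0,11.7],[0,0,-19.3],0]
    - [[0.2,0,11.7],[0,0,-19.3],0]

```text
t: 8.68
ee_pos: [0.4738, -0.3408, 0.2285]
eef_rot: [0.941, 0.338, 0.001, -0.0]
ft_force: [0.4, -0.0, 0.7]
grip_width: 0.0853
```

```bash
python3 - <<'E'
from h import *
rel([((.474,-.341,.147),39.5)])
_,a=shot("wrist","w7")
E
```

```text
t 8.68 pos [ 0.4738 -0.3408  0.2285] th 39.46 F [ 0.4 -0.   0.7] w 0.0853
[-0.01  0.02  8.15] [ 0.  -0.1 -0. ]
```

View pics/w7.png

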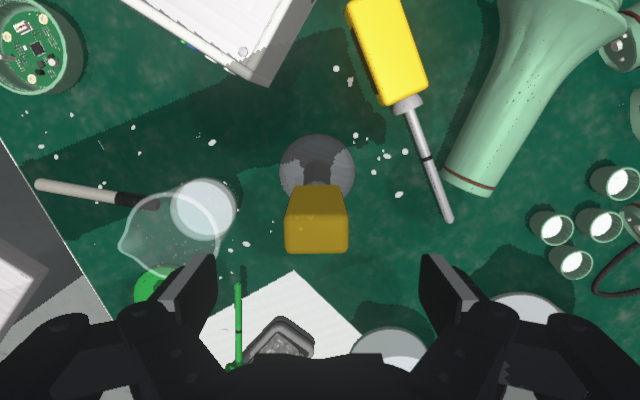

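drive_tool:
  targets:
    - [[0,0,2],[0,0,0],0]
    - [[0,0,4],[0,0,0],0]
    - [[0,0,6],[0,0,0],0]
    - [[0,0,7.5],[0,0,0],0]
    - [[0,0,8.1],[0,0,0],0]
    - [[0,0,8.1],[0,0,0],50]
    - [[0,0,8.1],[0,0,0],110]
    - [[0,0,8.1],[0,0,0],150]

```text
t: 9.4
ee_pos: [0.4753, -0.3415, 0.1501]
eef_rot: [0.941, 0.338, 0.002, 0.001]
ft_force: [0.3, -0.7, -0.1]
grip_width: 0.0517
```

drive_tool:
  targets:
    - [[0,0,0],[0,0,0],255]
    - [[0,0,0],[0,0,0],255]
    - [[0,0,0],[0,0,0],255]
    - [[0,0,0],[0,0,0],255]

```text
t: 9.73
ee_pos: [0.4758, -0.3419, 0.1516]
eef_rot: [0.941, 0.337, 0.002, 0.002]
ft_force: [-2.1, 0.6, 6.8]
grip_width: 0.0353
```

```bash
python3 - <<'E'
from h import *
rel([((.474,-.341,.29),39.5)])
_,a=shot("wrist","w8")
E
```

```text
t 9.73 pos [ 0.4758 -0.3419  0.1516] th 39.45 F [-2.1  0.6  6.8] w 0.0353
[ -0.04  -0.1  -13.84] [ 0.3 -0.2 -0.1]
```

View pics/w8.png

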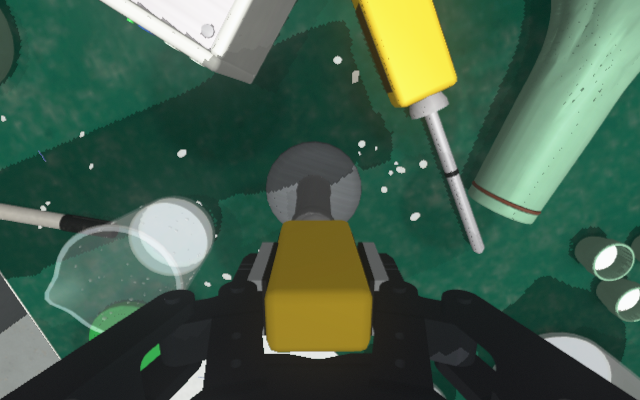

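drive_tool:
  targets:
    - [[0,0,-1],[0,0,0],255]
    - [[0,0,-3],[0,0,0],255]
    - [[0,0,-5],[0,0,0],255]
    - [[0,0,-7],[0,0,0],255]
    - [[0,0,-9],[0,0,0],255]
    - [[0,0,-11],[0,0,0],255]
    - [[0,0,-13],[0,0,0],255]
    - [[0,0,-15.5],[0,0,0],255]

```text
t: 10.45
ee_pos: [0.4744, -0.3411, 0.3076]
eef_rot: [0.941, 0.338, 0.002, 0.002]
ft_force: [-0.4, -0.6, -0.9]
grip_width: 0.0354
```

drive_tool:
  targets:
    - [[0,0,-1.5],[0,0,0],255]
    - [[0,0,-2],[0,0,0],255]
    - [[0,0,-2],[0,0,0],255]
    - [[0,0,-2],[0,0,0],255]

```text
t: 10.78
ee_pos: [0.4742, -0.341, 0.3269]
eef_rot: [0.941, 0.338, 0.002, 0.002]
ft_force: [-0.1, -0.3, -1.1]
grip_width: 0.0352
```

```bash
python3 - <<'E'
from h import *
rel([((.474,-.341,.32),39.5)])
_,a=shot("scene","sc9");_,b=shot("side","sd9")
P=ctrl.read_state()["ee_pos"]
o=[]
for n,im in(("scene",a),("side",b)):
    for z in (0,.01,-.146): print(n,proj(n,[P[0],P[1],P[2]+z]))
    u,v=proj(n,[P[0],P[1],P[2]-.07])[0].astype(int)
    print(u-40,v-50); o.append(cv2.resize(im[v-50:v+70,u-40:u+40],None,fx=5,fy=5,interpolation=cv2.INTER_CUBIC))
cv2.imwrite("pics/c9.png",np.hstack(o))
E
```

```text
t 10.78 pos [ 0.4742 -0.341   0.3269] th 39.46 F [-0.1 -0.3 -1.1] w 0.0352
[-0.02 -0.01  0.69] [ 0.3 -0.1 -0. ]
scene [[337.2318679  111.77872944]]
scene [[337.28301118 108.10897508]]
scene [[336.54124332 161.33406769]]
296 86
side [[359.89654349 140.77789913]]
side [[360.11834637 136.442029  ]]
side [[356.94826366 198.4117695 ]]
318 119
```

View pics/c9.png

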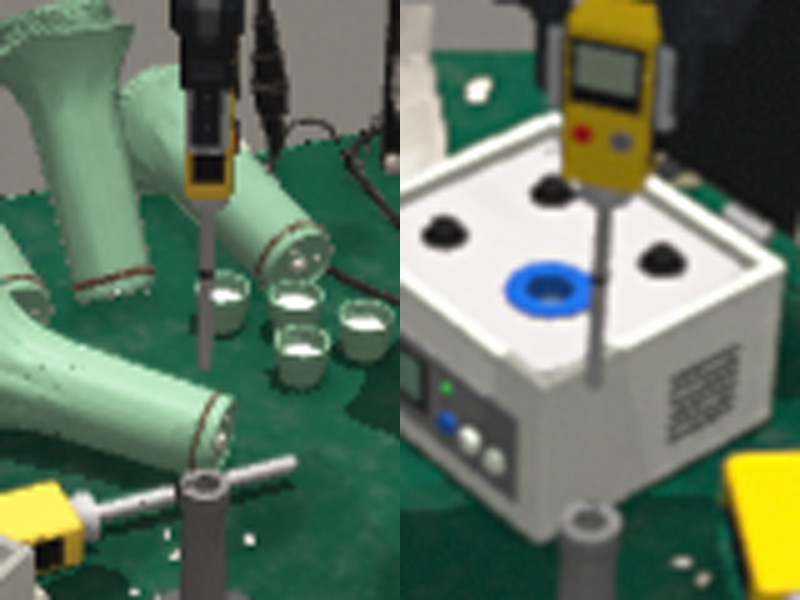

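```bash
cat >> h.py <<'E'
def tri(obs):
    A=np.zeros((3,3));b=np.zeros(3)
    for c,uv in obs:
        o,d=ray(c,uv); d=d/np.linalg.norm(d); M=np.eye(3)-np.outer(d,d); A+=M; b+=M@o
    X=np.linalg.solve(A,b); return X,[ (proj(c,X)[0]-uv).round(2) for c,uv in obs]
E
python3 - <<'E'
from h import *
g=lambda u,v:np.array((296-.4+u/5,86-.4+v/5)); k=lambda u,v:np.array((318-.4+(u-400)/5,119-.4+v/5))
for a,b in(((205,370),(596,386)),((206,275),(600,281)),((207,210),(604,205))):
    print(tri([("scene",g(*a)),("side",k(*b))]))
E
echo; python3 - <<'E'
from h import *
# bush ellipse triangulated
print(tri([("scene",(268.19,203.48)),("side",(347.63,176.64))]))
rel([((.474,-.341,.33),20),((.52,-.25,.33),20),((.561,-.172,.33),20)])
E
```

```text
(array([ 0.47339707, -0.34009871,  0.18658277]), [array([-0.09, -0.11]), array([-0.11,  0.14])])
(array([ 0.47314503, -0.34051908,  0.2437013 ]), [array([0.15, 0.2 ]), array([ 0.19, -0.24])])
(array([ 0.47316321, -0.34050729,  0.28174431]), [array([0.13, 0.17]), array([ 0.16, -0.21])])

(array([ 0.56171282, -0.17178793,  0.09575365]), [array([0.13, 0.16]), array([ 0.13, -0.16])])
t 10.88 pos [ 0.4739 -0.3409  0.3261] th 39.45 F [ 0.3  0.4 -0.7] w 0.0348
[ 0.    0.02 -0.39] [ 0.2 -0.2 19.5]
[ 9.34 -4.08 -0.38] [ 0.2 -0.2 19.5]
[17.46 -7.5  -0.37] [ 0.2 -0.2 19.5]
```

```bash
python3 - <<'E'
from h import *
rel([((.5623,-.1727,.325),39.5)])
E
```

```text
t 10.88 pos [ 0.4739 -0.3409  0.3261] th 39.45 F [ 0.3  0.4 -0.7] w 0.0348
[17.52 -7.37  0.13] [ 0.2 -0.1 -0. ]
```

drive_tool:
  targets:
    - [[1,-0.4,0],[0.2,-0.1,0],255]
    - [[3.5,-1.5,0],[0.2,-0.1,0],255]
    - [[6.5,-2.7,0],[0.2,-0.1,0],255]
    - [[9.5,-4,0],[0.2,-0.1,0],255]
    - [[12.5,-5.3,0],[0.2,-0.1,0],255]
    - [[15,-6.3,0],[0.2,-0.1,0],255]
    - [[16.7,-7,0],[0.2,-0.1,0],255]
    - [[17.5,-7.4,0],[0.2,-0.1,0],255]

```text
t: 11.55
ee_pos: [0.563, -0.1682, 0.3254]
eef_rot: [0.941, 0.34, 0.0, -0.001]
ft_force: [0.1, 0.5, -1.0]
grip_width: 0.0356
```

drive_tool:
  targets:
    - [[0,0,0],[0,0,0],255]
    - [[0,0,0],[0,0,0],255]

```text
t: 11.72
ee_pos: [0.5629, -0.1676, 0.3247]
eef_rot: [0.94, 0.34, -0.0, -0.002]
ft_force: [-0.0, 0.0, -2.0]
grip_width: 0.0351
```

```bash
cat > view.py <<'E'
from h import *
import sys
n=sys.argv[1]; zz=float(sys.argv[2])
rel([((.5623,-.1727,zz),39.5)])
_,a=shot("scene","sc"+n);_,b=shot("side","sd"+n)
o=[]
for c,im in(("scene",a),("side",b)):
    u,v=proj(c,[.562,-.172,.13])[0].astype(int)
    print(c,u-35,v-50); o.append(cv2.resize(im[v-50:v+40,u-35:u+35],None,fx=5.6,fy=5.6,interpolation=cv2.INTER_CUBIC))
cv2.imwrite(f"pics/c{n}.png",np.hstack(o))
E
python3 view.py 10 .25
```

```text
t 11.72 pos [ 0.5629 -0.1676  0.3247] th 39.8 F [-0.  0. -2.] w 0.0351
[-0.37  0.38  7.47] [-0.2 -0.   0.3]
scene 232 143
side 313 115
```

View pics/c10.png

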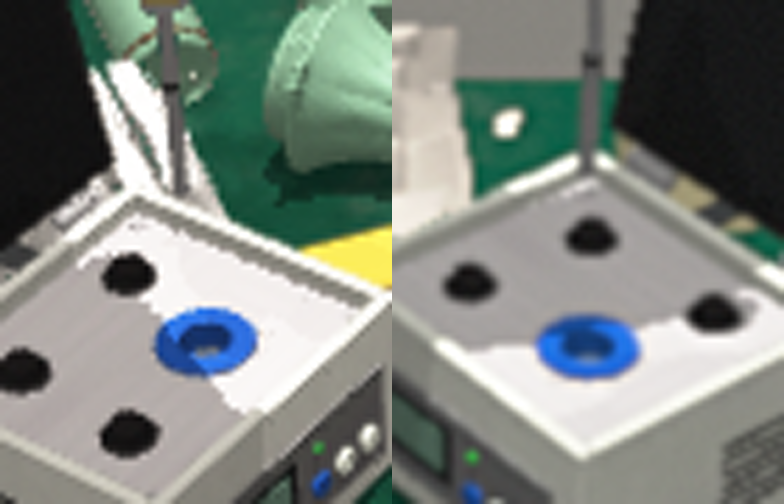

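View pics/sc10.png

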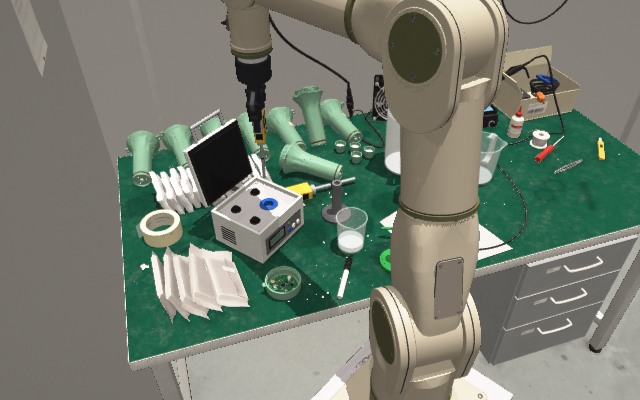

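drive_tool:
  targets:
    - [[-0.4,0.4,0],[-0.2,0,0.3],255]
    - [[-0.4,0.4,1.2],[-0.2,0,0.3],255]
    - [[-0.4,0.4,2.6],[-0.2,0,0.3],255]
    - [[-0.4,0.4,4],[-0.2,0,0.3],255]
    - [[-0.4,0.4,5],[-0.2,0,0.3],255]
    - [[-0.4,0.4,5.4],[-0.2,0,0.3],255]
    - [[-0.4,0.4,5.4],[-0.2,0,0.3],255]
    - [[-0.4,0.4,5.4],[-0.2,0,0.3],255]

```text
t: 12.48
ee_pos: [0.5619, -0.1754, 0.2713]
eef_rot: [0.942, 0.336, 0.0, 0.001]
ft_force: [0.9, 1.0, -0.6]
grip_width: 0.0354
```

```bash
python3 view.py 11 .179
```

```text
t 12.48 pos [ 0.5619 -0.1754  0.2713] th 39.3 F [ 0.9  1.  -0.6] w 0.0354
[ 0.21 -0.19  9.23] [ 0.1 -0.  -0.2]
scene 232 143
side 313 115
```

View pics/c11.png

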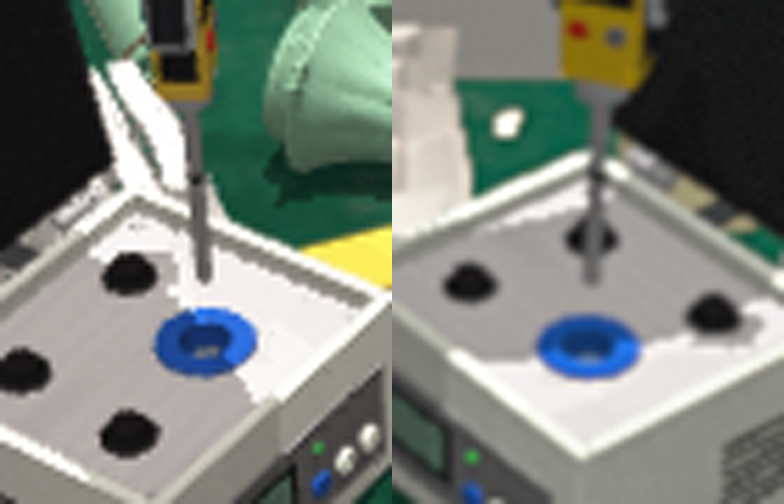

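drive_tool:
  targets:
    - [[0.1,-0.1,0],[0.1,0,-0.1],255]
    - [[0.2,-0.2,0],[0.1,0,-0.2],255]
    - [[0.2,-0.2,0],[0.1,0,-0.2],255]
    - [[0.2,-0.2,0],[0.1,0,-0.2],255]
    - [[0.2,-0.2,0],[0.1,0,-0.2],255]
    - [[0.2,-0.2,0],[0.1,0,-0.2],255]

```text
t: 13.08
ee_pos: [0.5625, -0.1725, 0.2719]
eef_rot: [0.941, 0.338, 0.0, 0.0]
ft_force: [-0.6, 0.4, -2.2]
grip_width: 0.0355
```

```bash
python3 view.py 12 .179; python3 - <<'E'
from h import *
print(ctrl.read_state()["joint_velocities"].round(3))
E
```

```text
t 13.08 pos [ 0.5625 -0.1725  0.2719] th 39.51 F [-0.6  0.4 -2.2] w 0.0355
[-0.03  0.    9.29] [ 0. -0.  0.]
scene 232 143
side 313 115
[-0.     0.     0.     0.003  0.     0.    -0.001]
```

View pics/c12.png

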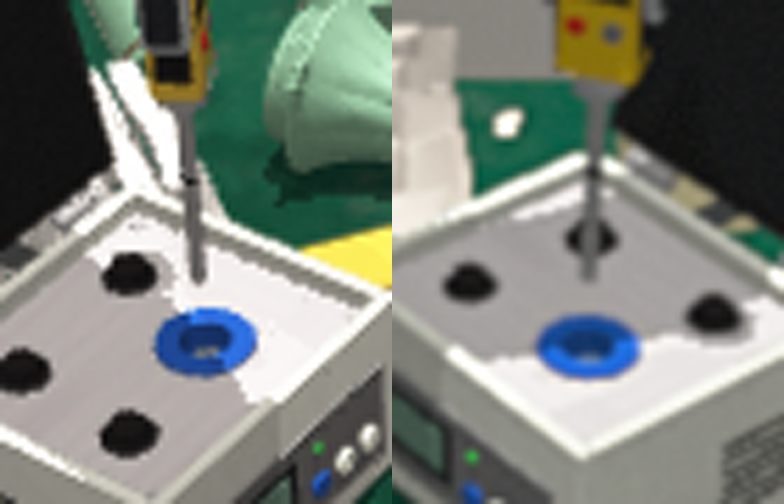

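```bash
python3 - <<'E'
from h import *
g=lambda u,v:np.array((232-.41+u/5.6,143-.41+v/5.6)); k=lambda u,v:np.array((313-.41+(u-392)/5.6,115-.41+v/5.6))
for a,b in(((199,282),(589,280)),((191,182),(594,175)),((187,115),(597,105)),((206,341),(589,346))):
    print(tri([("scene",g(*a)),("side",k(*b))]))
B=np.array([.5617,-.1718,.0958])
for z in(.1315,): print(proj("scene",[.5617,-.1718,z]),proj("side",[.5617,-.1718,z]))
E
```

```text
(array([ 0.56117354, -0.17084283,  0.13225145]), [array([0.02, 0.02]), array([ 0.02, -0.02])])
(array([ 0.56122625, -0.17192085,  0.1884414 ]), [array([0.05, 0.06]), array([ 0.05, -0.06])])
(array([ 0.56081521, -0.17297394,  0.22447127]), [array([0.05, 0.07]), array([ 0.05, -0.08])])
(array([ 0.56161705, -0.17195767,  0.09622155]), [array([0., 0.]), array([ 0., -0.])])
[[267.29365797 192.93734922]] [[348.16642324 164.94267926]]
```

```bash
cat > stem.py <<'E'
from h import *
import sys
# per-camera: plane fit of stem axis via brightness-profile centroid vs background difference
def axis(n,cam,ref,z0,z1,xy):
    im=cv2.imread(f"pics/{n}.png").astype(float); rf=cv2.imread(f"pics/{ref}.png").astype(float)
    d=np.abs(im-rf).sum(2)
    pts=[]
    a=proj(cam,[*xy,z0])[0];b=proj(cam,[*xy,z1])[0]
    for v in range(int(min(a[1],b[1])),int(max(a[1],b[1]))+1):
        uc=np.interp(v,sorted([a[1],b[1]]),[b[0],a[0]] if b[1]<a[1] else [a[0],b[0]])
        us=np.arange(int(uc)-7,int(uc)+8); w=d[v,us]; w=np.where(w>60,1,0)
        if w.sum()>2: pts.append((( us*w).sum()/w.sum(),v,w.sum()))
    return np.array(pts)
E
python3 - <<'E'
from stem import *
# references without stem over the chamber: sc9/sd9 (lid open, probe elsewhere)
for n,c,r in(("sc12","scene","sc9"),("sd12","side","sc9".replace("sc","sd"))):
    p=axis(n,c,r,.145,.225,(.5615,-.172)); print(n,[(round(a,1),int(b),int(w)) for a,b,w in p])
E
```

```text
sc12 [(np.float64(264.0), 166, 3), (np.float64(264.5), 167, 4), (np.float64(265.0), 169, 3), (np.float64(265.0), 170, 3), (np.float64(265.5), 171, 4), (np.float64(265.5), 172, 4), (np.float64(265.5), 173, 4), (np.float64(265.5), 174, 4), (np.float64(265.5), 175, 4), (np.float64(265.5), 176, 4), (np.float64(265.5), 177, 4), (np.float64(265.5), 178, 4), (np.float64(265.5), 179, 4), (np.float64(265.5), 180, 4), (np.float64(266.0), 181, 3), (np.float64(266.5), 182, 4), (np.float64(266.0), 183, 3), (np.float64(266.5), 184, 4), (np.float64(266.5), 185, 4), (np.float64(266.5), 186, 4), (np.float64(266.5), 187, 4), (np.float64(264.2), 188, 6)]
sd12 [(np.float64(351.1), 132, 8), (np.float64(351.2), 133, 8), (np.float64(351.2), 134, 8), (np.float64(351.2), 135, 8), (np.float64(351.0), 136, 7), (np.float64(352.0), 138, 5), (np.float64(352.0), 139, 5), (np.float64(353.0), 140, 7), (np.float64(351.1), 141, 8), (np.float64(351.0), 142, 9), (np.float64(351.1), 143, 8), (np.float64(351.0), 144, 9), (np.float64(351.0), 145, 9), (np.float64(351.0), 146, 9), (np.float64(351.1), 147, 8), (np.float64(351.0), 148, 9), (np.float64(351.0), 149, 9), (np.float64(351.1), 150, 8), (np.float64(350.0), 151, 10), (np.float64(348.4), 152, 13), (np.float64(348.0), 153, 15), (np.float64(348.0), 154, 12), (np.float64(346.8), 155, 10), (np.float64(347.6), 156, 12), (np.float64(346.9), 157, 10), (np.float64(346.9), 158, 10), (np.float64(347.4), 159, 12), (np.float64(348.0), 160, 15)]
```

```bash
python3 - <<'E'
from h import *
for c in("scene","side"):
    a,b=proj(c,[[.5615,-.172,.145],[.5615,-.172,.225]]); print(c,a,b,(a[0]-b[0])/(a[1]-b[1]))
a=cv2.imread("pics/sc12.png");b=cv2.imread("pics/sd12.png")
cv2.imwrite("pics/z12.png",np.hstack([cv2.resize(x,None,fx=13,fy=13,interpolation=cv2.INTER_NEAREST) for x in(a[155:198,250:280],b[125:168,335:365])]))
E
```

```text
scene [267.00658101 188.79332801] [264.53539867 163.09225237] 0.09615093062951882
side [348.29969197 160.5428552 ] [349.27901828 132.80259221] -0.03530342546075454
```

View pics/z12.png

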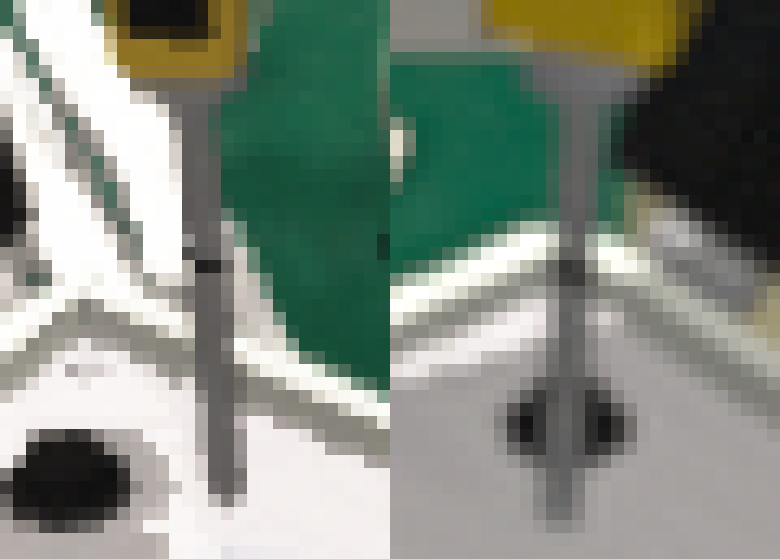

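drive_tool:
  targets:
    - [[0,0,0.7],[0,0,0],255]
    - [[0,0,1.5],[0,0,0],255]
    - [[0,0,2.3],[0,0,0],255]
    - [[0,0,3.1],[0,0,0],255]
    - [[0,0,3.9],[0,0,0],255]
    - [[0,0,4.5],[0,0,0],255]
    - [[0,0,4.5],[0,0,0],255]
    - [[0,0,4.5],[0,0,0],255]

```text
t: 13.85
ee_pos: [0.5623, -0.1725, 0.2265]
eef_rot: [0.941, 0.338, 0.0, -0.0]
ft_force: [0.8, -0.3, -1.1]
grip_width: 0.0353
```

```bash
python3 view.py 13 .179
```

```text
t 13.85 pos [ 0.5623 -0.1725  0.2265] th 39.52 F [ 0.8 -0.3 -1.1] w 0.0353
[-0.02  0.02  4.75] [-0. -0.  0.]
scene 232 143
side 313 115
```

View pics/c13.png

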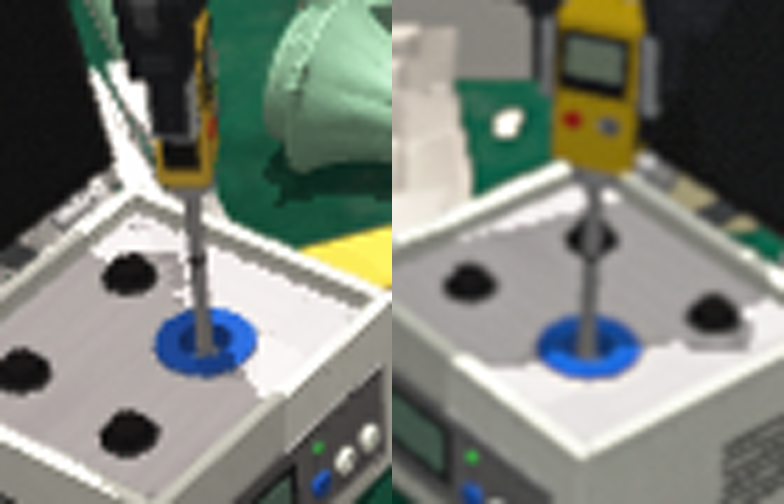

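drive_tool:
  targets:
    - [[0,0,0.7],[0,0,0],255]
    - [[0,0,1.5],[0,0,0],255]
    - [[0,0,2.3],[0,0,0],255]
    - [[0,0,3.1],[0,0,0],255]
    - [[0,0,3.9],[0,0,0],255]
    - [[0,0,4.5],[0,0,0],255]
    - [[0,0,4.7],[0,0,0],255]
    - [[0,0,4.7],[0,0,0],255]

```text
t: 14.62
ee_pos: [0.5625, -0.1724, 0.1795]
eef_rot: [0.941, 0.338, 0.0, -0.0]
ft_force: [-0.2, 0.0, -1.8]
grip_width: 0.0356
```

drive_tool:
  targets:
    - [[0,0,0],[0,0,0],255]
    - [[0,0,0],[0,0,0],255]
    - [[0,0,0],[0,0,0],255]

```text
t: 14.87
ee_pos: [0.5627, -0.1725, 0.1799]
eef_rot: [0.941, 0.338, 0.0, 0.0]
ft_force: [0.0, -1.1, -1.6]
grip_width: 0.0354
```

```bash
python3 view.py 14 .179; python3 - <<'E'
from h import *
a=cv2.imread("pics/sc14.png");b=cv2.imread("pics/sd14.png")
cv2.imwrite("pics/z14.png",np.hstack([cv2.resize(x,None,fx=13,fy=13,interpolation=cv2.INTER_CUBIC) for x in(a[180:220,253:283],b[153:193,333:363])]))
E
```

```text
t 14.87 pos [ 0.5627 -0.1725  0.1799] th 39.52 F [ 0.  -1.1 -1.6] w 0.0354
[-0.04 -0.01  0.09] [ 0. -0.  0.]
scene 232 143
side 313 115
```

View pics/z14.png

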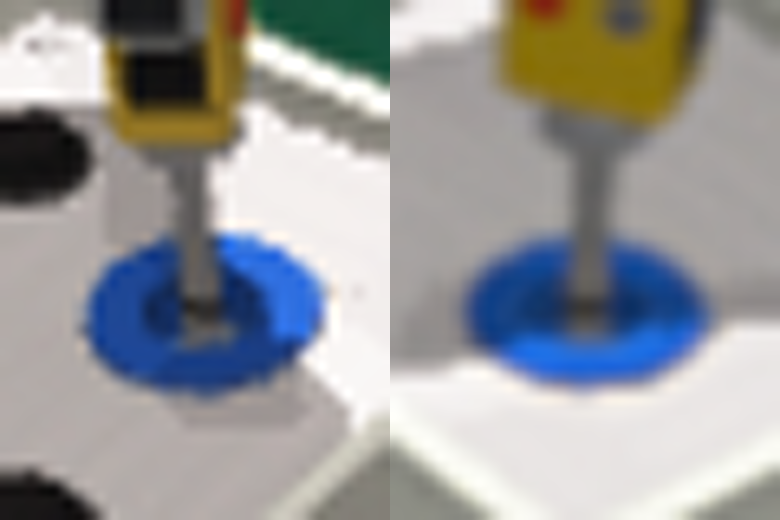

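View pics/sc14.png

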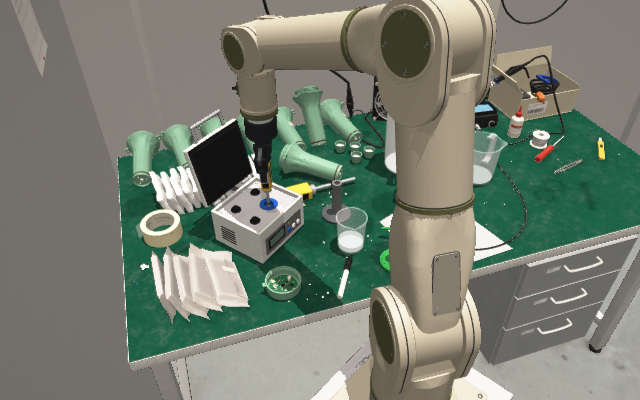

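```bash
python3 - <<'E'
from h import *
g=lambda u,v:np.array((253-.46+u/13,180-.46+v/13)); k=lambda u,v:np.array((333-.46+u/13,153-.46+v/13))
print(tri([("scene",g(202,305)),("side",k(197,307))]))
for c,n,x0,y0 in(("scene","sc14",0,0),("side","sd14",0,0)):
    im=cv2.imread(f"pics/{n}.png");h=cv2.cvtColor(im,cv2.COLOR_BGR2HSV); m=cv2.inRange(h,(100,140,70),(125,255,255))
    nn,l,st,cc=cv2.connectedComponentsWithStats(m); i=1+np.argmax(st[1:,4]); print(cv2.fitEllipse(cv2.convexHull(np.argwhere(l==i)[:,::-1].astype(np.float32))))
print(g(206,313),k(198,312))
print(tri([("scene",(268.1,203.5)),("side",(347.63,176.64))]))
print(tri([("scene",g(206,313)),("side",k(198,312))]))
E
```

```text
(array([ 0.56190436, -0.17176414,  0.09723903]), [array([0.14, 0.17]), array([ 0.14, -0.18])])
((268.125244140625, 203.58851623535156), (11.237882614135742, 17.37933921813965), 83.44310760498047)
((347.4987487792969, 176.5528564453125), (10.097293853759766, 17.21544075012207), 92.84937286376953)
[268.38615385 203.61692308] [347.77076923 176.54      ]
(array([ 0.56185336, -0.17163445,  0.09565201]), [array([0.14, 0.17]), array([ 0.14, -0.18])])
(array([ 0.56163837, -0.17197892,  0.09572464]), [array([0.01, 0.01]), array([ 0.01, -0.01])])
```

drive_tool:
  targets:
    - [[0,0,0.1],[0,0,0],255]
    - [[0,0,0.12],[0,0,0],255]
    - [[0,0,0.12],[0,0,0],255]
    - [[0,0,0.12],[0,0,0],255]
    - [[0,0,0.12],[0,0,0],255]
    - [[0,0,0.12],[0,0,0],255]

```text
t: 15.47
ee_pos: [0.5626, -0.1725, 0.1787]
eef_rot: [0.941, 0.338, 0.0, 0.0]
ft_force: [-0.2, -0.4, -1.5]
grip_width: 0.0355
```

```bash
python3 view.py 15 .179; python3 - <<'E'
from h import *
print(ctrl.read_state()["joint_velocities"].round(3))
a=cv2.imread("pics/sc15.png");b=cv2.imread("pics/sd15.png")
cv2.imwrite("pics/z15.png",np.hstack([cv2.resize(x,None,fx=13,fy=13,interpolation=cv2.INTER_CUBIC) for x in(a[180:220,253:283],b[153:193,333:363])]))
E
```

```text
t 15.47 pos [ 0.5626 -0.1725  0.1787] th 39.51 F [-0.2 -0.4 -1.5] w 0.0355
[-0.04 -0.01 -0.03] [ 0. -0.  0.]
scene 232 143
side 313 115
[-0.002  0.001  0.001  0.002  0.     0.001  0.001]
```

View pics/z15.png

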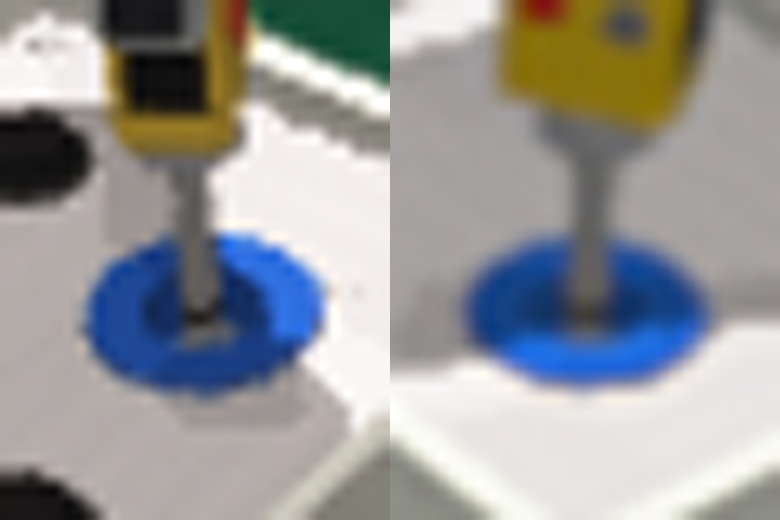

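View pics/sd15.png

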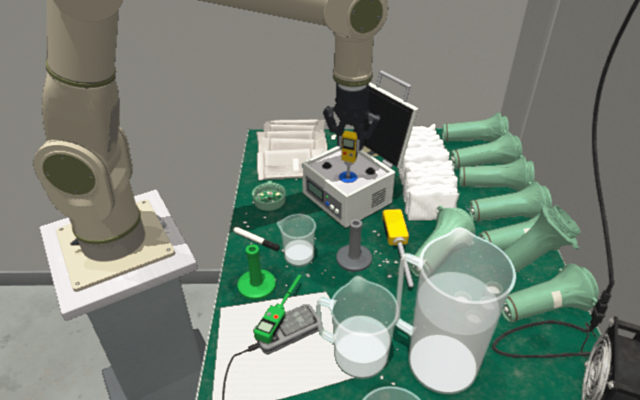

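Both crops show the ring at the bush-mouth centre: scene (203,314) against the bush centre (206,313), side (197,311) against (198,312). The lid is open, the arm is still, and the bystanders look unmoved, so I'm handing in.

```bash
python3 -c "
from plant import ctrl
print(ctrl.job_done()); print(ctrl.read_state()['t'])"
```

```text
the job is handed in; nothing more can be done
None
the job is handed in; nothing more can be done
```

The lid is open on its stop and released. The yellow thermometer is held in the guide hole with its black ring level with the bush top. I handed in at about 15.6 s.

**Last checks**
- **Ring height:** the ring read about 1.5 mm high just before the end, so I lowered it 1.2 mm. By eye it is now level to within about 1 mm; I did not triangulate it again.
- **Centring:** at that same measurement the ring was within about 0.5 mm of the bush centre. The arm was at rest and the wrist force was about 1.5 N.
- **Contact with the chamber:** I saw no sign of the thermometer touching it, in the pictures or the force readings.

**What disagreed or went unplanned**
- **Tilt:** before the descent, image triangulation suggested the stem leans about 1.3°. That is close to the measuring noise, and the earlier reading in the air was about 0.3°, so I left it uncorrected.
- **Fallen look-alikes:** the larger yellow and the green thermometer, which stood on the bench at the start, fell over early on. No wrist force showed that the arm touched them.
- **Turned thermometer:** the right thermometer had also turned about 20° in its stand, probably knocked by the falling yellow one. I measured its direction again before gripping it.
- **Overshoot:** the transfer overshot the hole sideways by about 5 mm while the tip was still above the rim. I corrected it before lowering.

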